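# Slide two control modules into their matching nests and press them home

### The job

Two control modules, one long and one square, lie on the aluminium deck of the loading fixture. Slide each one over the deck, without ever lifting it off, into the nest pocket that fits its shape, and press it down until it sits fully home on the bottom. Leave the other things on the bench where they are.

Things in the scene. Friction and masses are not known exactly. Their poses are not given: they have to be found in the camera images.
- fixture: aluminium deck, top 32 mm above the table, 290 mm in x, 250 mm in y, with a blue fence 12 mm thick and 14 mm tall along its robot-side edge. Origin on the table under the middle of the fence's inner face; x points over the deck away from the robot, y along the fence. The two nests adjoin the deck's ends (nest centres at y = +200 and -200 mm), 1 mm lower than the deck.
- long_module: long module: grey case, green board on top, 64 x 120 mm (x by y), 25 mm tall, a light green terminal strip near each short end (35 mm high). Press on the flat black 36 x 36 mm cover in the middle, 37 mm above the underside. About 0.4 kg. Origin: centre of the underside. Starts on the deck, roughly square to the fence.
- square_module: square module: grey case, green board on top, 88 x 88 mm (x by y), 25 mm tall, a white connector strip along one edge and three dark round parts across from it (35 mm high). Press on the flat black 36 x 36 mm cover in the middle, 37 mm above the underside. About 0.4 kg. Origin: centre of the underside. Starts on the deck, roughly square to the fence.
- nest_long: black fixed nest block flush with the left or right side of the deck (side varies), 122 x 150 mm (x by y), rim 31 mm above the table, with a blue fence 14 mm tall in line with the deck's. Rectangular pocket 67.5 x 124 mm (x by y), yellow floor, its -x side at the fence. Origin on the table, midway in y, 55 mm from the fence face in +x; axes as the fixture's.
- nest_square: black fixed nest block flush with the left or right side of the deck (side varies), 122 x 150 mm (x by y), rim 31 mm above the table, with a blue fence 14 mm tall in line with the deck's. Rectangular pocket 91.5 x 92 mm (x by y), orange floor, its -x side at the fence. Origin on the table, midway in y, 55 mm from the fence face in +x; axes as the fixture's.
- nest_long_pocket (a point): centre of the long pocket, at the height of its floor when fully down (19 mm above the table); axes as the fixture's
- nest_square_pocket (a point): centre of the square pocket, at the height of its floor when fully down (19 mm above the table); axes as the fixture's
- bed_long (a joint): the yellow pocket floor: a stiff bed sliding straight down. 0 = up (top 4 mm below the rim, 27 mm above the table), 0.008 = fully down (12 mm below the rim, 19 mm above the table). It takes about 9 N to move; a resting module does not move it; it stays where it is left.
- bed_square (a joint): the orange pocket floor: a stiff bed sliding straight down. 0 = up (top 4 mm below the rim, 27 mm above the table), 0.008 = fully down (12 mm below the rim, 19 mm above the table). It takes about 9 N to move; a resting module does not move it; it stays where it is left.
- screwdriver: red-handled screwdriver lying on the table beside the fixture; bystander, origin in the middle of its underside
- standoff_jar: jar 52 mm in diameter, 65 mm tall, standing on the table beside the fixture; bystander, origin in the middle of its underside
- strippers: blue-handled wire strippers, about 160 mm long; bystander, origin in the middle of its underside
- red_bin: red open parts bin 120 x 100 x 60 mm; bystander, origin in the middle of its underside
There are look-alikes about, which are no part of the job. Leave any blue or purple look-alike of the square_module alone.

How it is judged (in metres and radians):
At the end, for the whole second after the job is handed in: Each module lies at rest in its own pocket: within 5 mm of the pocket's centre, its underside less than 2.5 mm above the fully lowered floor, level within 0.04 rad (horizontal distance between long_module and nest_long_pocket below 0.005 m and z of long_module in the frame of nest_long_pocket below 0.0025 m and angle between each of long_module, square_module's own z axis and vertical below 0.04 rad and linear speed of each of long_module, square_module below 0.02 m/s and horizontal distance between square_module and nest_square_pocket below 0.005 m and z of square_module in the frame of nest_square_pocket below 0.0025 m); the robot touches nothing.
It fails at once if the long module is lifted off: its underside more than 47 mm above the table (15 mm above the deck) (height (world z) of long_module above 0.047 m).
It fails at once if the square module is lifted off: its underside more than 47 mm above the table (15 mm above the deck) (height (world z) of square_module above 0.047 m).
It fails at once if a bystander (screwdriver, jar, strippers, red bin) is moved by more than 30 mm (distance of any of screwdriver, standoff_jar, strippers, red_bin from where it was at the start of the episode above 0.03 m).
It also fails if it takes over 69 s, if anything falls off the work surface, if the arm or the gripper's body presses on something with over 40 N, if the wrist force passes 120 N, or if a joint passes its speed limit or range.

### The arm

A 6-joint arm with a two-finger parallel gripper is mounted at the origin on the work surface. World frame = base frame: x ahead of the robot, y to its left, z up, the work surface at z = 0. Lengths are in m, angles in degrees, forces in N, time in s.
With the tool pointing down it reaches from about 0.3 to 0.95 m from the base axis. Payload 3.1 kg.
Tool frame: the origin (TCP) lies at the very end of the fingers, on their centre line; the grasp point (between the pads) lies 19 mm behind it (tcp_to_grasp is the distance from the TCP to the grasp point, in m); z points along the fingers, y is the line along which they close (so a half turn about z gives the same grasp; the last joint's range is limited). The gripper opens to 85 mm and grips with 20 to 120 N. Pads are 22 mm wide; open, the fingers measure 114 mm over their backs; the gripper's body (76 mm by 85 mm) begins 54 mm behind the grasp point. The pads swing forward as they close: fully open they stand 13 mm farther back than shut.
Start: joints at [63.214, 17.653, 93.61, -0, 68.738, -3.994], TCP at [0.242, 0.576, 0.231] pointing down, gripper open.
Joint ranges: [-175.34, 175.34], [-45.06, 112.39], [2.9, 150.54], [-68.45, 248.45], [3.09, 151.38], [-168.51, 168.51]. Speed limits (degrees/s): [159.86, 159.86, 180, 180, 180, 180].

### API

Orientations are given as a 3x3 rotation matrix whose columns are the frame's x, y, z axes.
In Python, from workcell import state, camera, sign_off, tcp_to_grasp gives the robot as it stands.
- The arm moves only by the tool arm_command, never from a script. Its argument "targets" is one flat list of numbers, 6 for each row, row after row: the shift along the tool's x, y, z in mm, then the turn, a rotation vector about the tool's x, y, z in degrees. A call has 1 to 5 rows; each row shifts and turns the commanded pose from where the row before left it, along the tool's axes as they then stand; what a row does not reach is not made up. A row lasts 1/10 s, in which the tool goes at most 50 mm and 8.59 degrees, less where a joint would pass 70% of its speed; a pose out of reach is approached as far as the arm can. A call is refused whole if a number of a shift passes 50 or a number of a turn 8.59, either way. A call with a gripper value outside its range is refused whole. "jaw" is the closure, from -1 (fully open) to 1 (shut), set as the call begins (left out, the last holds). The fingers move at their own pace and stop on an object; the grip force is fixed at half the most. Time passes only in rows, so rows that do not move let the fingers close. It gives the time, the measured TCP pose, the force, the opening and the grip force at its end, in the units of the state.
- state(): the state, without advancing time (a new reading comes with each control period).
- camera(name): name is "side" or "top" or "wrist"; returns a dict with "color" (384x512x3 uint8, red, green, blue), "z_map" (384x512 float32, m along the optical axis (not along the pixel's ray), 0 where there is no reading), "fx", "fy", "cx", "cy" (pixels), "camera_from_world" (4x4, takes a point from world to camera coordinates); the wrist camera has in their place "T_tool_cam" (4x4, takes a point from camera to tool coordinates, whose origin is the TCP and whose axes are the flange's). Camera axes: x right, y up, looking along -z (the intrinsics and any distortion apply to the point x, -y, -z); pixel columns grow to the right and rows downward; lengths in m; the calibration is good to about 2 mm. A picture is of the moment at which its call begins: read the wrist's pose just before it.
- sign_off(): hands the job in; it is judged then, once.
The state is a dict: "time_s": time; "q": joint angles; "qvel": joint speeds; "effort": joint torques, N m; "ee_pos": TCP position; "tcp_rot": TCP orientation; "ft_force": force on the tool from outside, world axes, zero at the start; "ft_torque": the same for the moment, N m; "gripper_width": opening from 0.0 (shut) to 1.0 (fully open); "grasp_force": force on a finger pad.
Only numpy, scipy, OpenCV 4.12 (cv2) and the standard library are available. Lean on these libraries where they do the work, as an engineer would, in place of code of your own. Each camera call takes 0.05 s, during which the arm holds its last target. There are 200 camera calls.

## Working session

There is one attempt and no reset: what is moved stays moved. The work goes in short steps, Python scripts to look and compute and a tool call to move; the robot and the scene stay as the last step left them, time stands still between calls to the robot, and variables do not carry over. Pictures are saved under pics/ and viewed, at most 10 in all, crops included, and the job is handed in when it is done.

Besides the shell and the picture viewer there is one more tool, called after "Call:" in YAML: its name, and indented under it one key for each argument. arm_command: Moves the arm, as the interface text tells. Its arguments: {"type":"object","properties":{"targets":{"type":"array"},"jaw":{"type":"number"}},"required":["targets"]}

```bash
mkdir -p pics; ls; cat > h.py <<'E'
import numpy as np, cv2
from workcell import state, camera, sign_off, tcp_to_grasp
def save(n,img): cv2.imwrite(f'pics/{n}.png',cv2.cvtColor(img,cv2.COLOR_RGB2BGR))
def cloud(c,T=None):
    z=c['z_map']; v,u=np.mgrid[:z.shape[0],:z.shape[1]]
    p=np.stack([(u-c['cx'])/c['fx']*z,-(v-c['cy'])/c['fy']*z,-z,np.ones_like(z)],-1)
    M=np.linalg.inv(c['camera_from_world']) if T is None else T
    w=(p@M.T)[...,:3]; w[z==0]=np.nan
    return w
E
python3 - <<'E'
from h import *
s=state(); print({k:np.round(v,3).tolist() for k,v in s.items()}, tcp_to_grasp)
c=camera('top'); print(c.keys(),c['fx'],c['cx'],c['cy'])
np.savez('top.npz',**{k:c[k] for k in c})
save('top',cv2.resize(c['color'],(800,600),interpolation=cv2.INTER_CUBIC))
E
```

```text
pics
{'time_s': 0.0, 'q': [63.214, 17.705, 93.69, -0.001, 68.738, -3.993], 'qvel': [-0.114, 0.038, 0.041, -0.001, 0.014, -0.032], 'effort': [-0.002, -41.525, -27.666, -0.0, 0.01, -0.0], 'ee_pos': [0.242, 0.575, 0.23], 'tcp_rot': [[-0.922, 0.387, -0.001], [0.387, 0.922, -0.002], [0.0, -0.002, -1.0]], 'ft_force': [0.331, -0.236, -0.142], 'ft_torque': [-0.014, -0.002, 0.011], 'grasp_force': 0.0, 'gripper_width': 1.005} 0.0187
dict_keys(['color', 'z_map', 'fx', 'fy', 'cx', 'cy', 'camera_from_world']) 399.63501634311757 252.55524657594023 197.7003018275885
```

View pics/top.png

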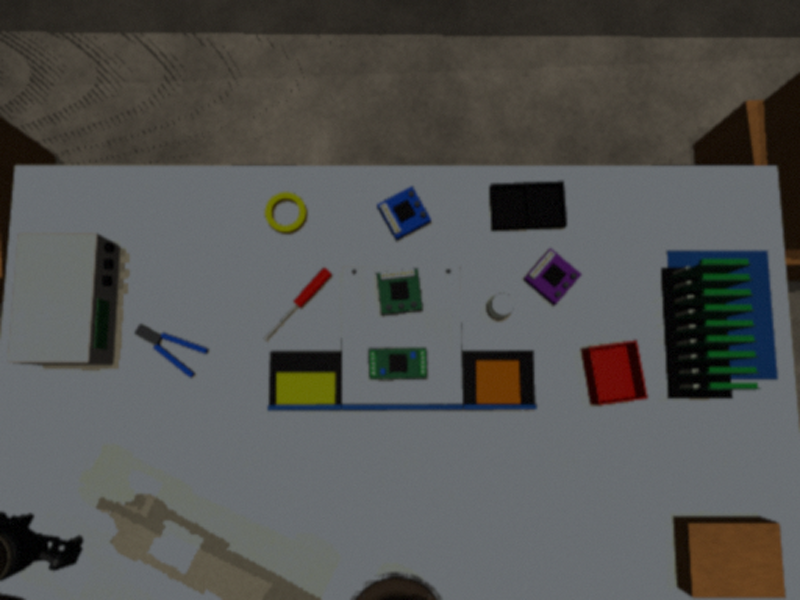

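The picture shows the long module (398,363) in front of the square module (400,290). The yellow long nest is to the left at (306,388), which is +y. The orange square nest is to the right at (498,382). The jar stands at (500,306), close to the square nest.

```bash
python3 - <<'E'
from h import *
c=dict(np.load('top.npz')); w=cloud(c); hsv=cv2.cvtColor(c['color'],cv2.COLOR_RGB2HSV)
H,S,V=[hsv[...,i].astype(int) for i in range(3)]
def rep(n,m):
    k,l,st,ce=cv2.connectedComponentsWithStats(m.astype(np.uint8))
    for i in range(1,k):
        if st[i,4]<60: continue
        p=w[l==i]; p=p[~np.isnan(p).any(1)]
        if len(p)<40: continue
        r=cv2.minAreaRect((p[:,:2]*1000).astype(np.float32))
        print(n,st[i,4],np.round(ce[i]),'rect',np.round(r[0],1),np.round(r[1],1),round(r[2],1),'zmed',round(np.median(p[:,2])*1000,1))
roi=np.zeros(H.shape,bool); roi[165:265,150:350]=1
rep('yellow',roi&(H>24)&(H<34)&(S>150)); rep('orange',roi&(H>5)&(H<20)&(S>150))
rep('green',roi&(H>45)&(H<80)&(S>100)); 
z=w[...,2]
rep('blue',roi&(H>100)&(H<120)&(S>130))
rep('tall',roi&(z>.050)&(z<.075)&(w[...,0]>.3)) 
rep('jar',roi&(z>.05)&(S<40))
y0,y1,x0,x1=160,270,155,350
save('crop',cv2.convertScaleAbs(cv2.resize(c['color'][y0:y1,x0:x1],None,fx=4,fy=4,interpolation=cv2.INTER_CUBIC),alpha=1.4))
E
```

```text
yellow 845 [195. 247.] rect [485.  188.2] [ 67.8 128. ] 0.1 zmed 26.6
orange 851 [318. 243.] rect [ 499.7 -209.8] [90.6 98.7] 0.0 zmed 27.0
green 367 [256. 188.] rect [679.6  -6.2] [78. 81.] 6.1 zmed 57.2
green 462 [255. 233.] rect [533.5  -3.2] [ 57.5 111.9] 0.3 zmed 58.4
blue 493 [263. 260.] rect [446.6 -10.5] [  9.5 541.9] 0.0 zmed 45.4
tall 727 [255. 186.] rect [683.6  -5.2] [88.9 87.7] 6.6 zmed 59.0
tall 169 [321. 194.] rect [ 654.2 -217. ] [44.  44.2] 71.9 zmed 64.9
tall 740 [254. 232.] rect [533.9  -3. ] [ 63.9 118.3] 0.4 zmed 59.1
jar 99 [254. 175.] rect [716.8   3. ] [17.7 74.8] 4.0 zmed 66.5
jar 169 [321. 194.] rect [ 654.2 -217. ] [44.  44.2] 71.9 zmed 64.9
jar 60 [254. 232.] rect [533.2  -3. ] [25.6 28.4] 0.0 zmed 69.4
```

View pics/crop.png

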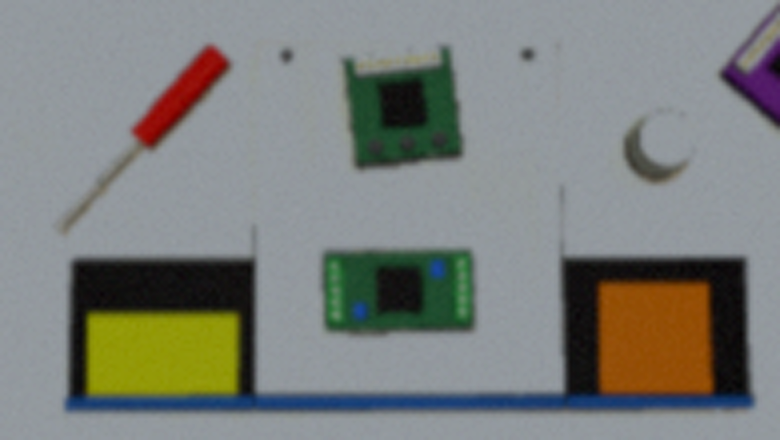

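Call:
arm_command:
  targets: [0,0,0,0,0,-7.6,0,0,0,0,0,-7.6,0,0,0,0,0,-7.6,-25,-48,0,0,0,0,-25,-48,0,0,0,0]
  jaw: -0.2

```text
time_s: 0.55
ee_pos: [0.2879, 0.4868, 0.2301]
tcp_rot: [[-1.0, -0.003, -0.001], [-0.003, 1.0, -0.001], [0.001, -0.001, -1.0]]
ft_force: [1.1, 0.1, 0.1]
gripper_width: 0.6
grasp_force: 0.0
```

Call:
arm_command:
  targets: [-25,-48,0,0,0,0,-25,-48,0,0,0,0,-25,-48,0,0,0,0,-25,-48,0,0,0,0,-25,-48,0,0,0,0]

```text
time_s: 1.05
ee_pos: [0.404, 0.2638, 0.2308]
tcp_rot: [[-1.0, -0.001, -0.001], [-0.001, 1.0, -0.0], [0.001, -0.0, -1.0]]
ft_force: [0.9, 0.7, -1.2]
gripper_width: 0.597
grasp_force: 0.0
```

Call:
arm_command:
  targets: [-25,-48,0,0,0,0,-25,-48,0,0,0,0,-25,-48,0,0,0,0,-25,-48,0,0,0,0,-20,-45,0,0,0,0]

```text
time_s: 1.55
ee_pos: [0.5166, 0.0414, 0.2309]
tcp_rot: [[-1.0, 0.0, -0.0], [0.0, 1.0, 0.0], [0.0, 0.0, -1.0]]
ft_force: [1.1, 0.0, 1.0]
gripper_width: 0.601
grasp_force: 0.0
```

Call:
arm_command:
  targets: [0,0,0,0,0,0,0,0,0,0,0,0]

```text
time_s: 1.75
ee_pos: [0.5159, 0.0424, 0.2305]
tcp_rot: [[-1.0, 0.003, -0.002], [0.003, 1.0, 0.001], [0.002, 0.001, -1.0]]
ft_force: [0.5, -0.0, -0.2]
gripper_width: 0.6
grasp_force: 0.0
```

```bash
cat >> h.py <<'E'
def wrist():
    s=state(); c=camera('wrist'); T=np.eye(4); T[:3,:3]=s['tcp_rot']; T[:3,3]=s['ee_pos']
    return s,c,cloud(c,T@c['T_tool_cam'])
def rep(n,m,w,mn=200):
    k,l,st,ce=cv2.connectedComponentsWithStats(m.astype(np.uint8))
    for i in range(1,k):
        p=w[l==i]; p=p[~np.isnan(p).any(1)]
        if len(p)<mn: continue
        r=cv2.minAreaRect((p[:,:2]*1000).astype(np.float32))
        print(n,st[i,4],np.round(ce[i]),'rect',np.round(r[0],1),np.round(r[1],1),round(r[2],1),'z',round(np.median(p[:,2])*1000,1))
E
python3 - <<'E'
from h import *
s,c,w=wrist(); print(s['ee_pos'],s['tcp_rot'].round(3) if hasattr(s['tcp_rot'],'round') else s['tcp_rot'],s['q'],s['gripper_width'])
z=w[...,2]; f=lambda a,b:(z>a)&(z<b)
rep('board',f(.052,.061),w); rep('cover',f(.066,.072),w); rep('all',f(.045,.075),w);rep('deck',f(.029,.035),w)
save('w1',c['color'])
E
```

```text
[0.51589093 0.04240992 0.23050365] [[-1.     0.003 -0.002]
 [ 0.003  1.     0.001]
 [ 0.002  0.001 -1.   ]] [-1.40691966e-01  5.88960078e+00  1.07910357e+02  3.48190188e-02
  6.63101786e+01 -8.99801167e+01] 0.5995159394750647
board 4582 [205. 181.] rect [530.9  -2.5] [ 63.5 119.8] 1.5 z 57.2
board 279 [ 19. 286.] rect [ 645.1 -204.6] [44.2 18.1] 27.5 z 56.5
board 2162 [223. 308.] rect [673.    7.4] [78.2 85.8] 84.9 z 57.1
cover 646 [255. 188.] rect [530.2  47.5] [50. 12.] 1.5 z 67.4
cover 648 [148. 191.] rect [532.7 -52.3] [50.4 12.7] 1.1 z 67.4
cover 1446 [201. 190.] rect [531.4  -2.4] [36.6 36.1] 1.8 z 69.2
cover 983 [205. 323.] rect [680.5  -5.9] [37.4 36.1] 7.1 z 69.0
cover 657 [211. 348.] rect [714.5  -1. ] [15.8 68. ] 6.3 z 67.2
all 5299 [236.  90.] rect [442.7  38.3] [ 12.  449.4] 0.2 z 46.1
all 7983 [203. 184.] rect [530.9  -2.5] [ 63.5 119.8] 1.5 z 57.9
all 1232 [ 14. 295.] rect [ 652.4 -209.6] [30.8 47. ] 88.0 z 64.3
all 4595 [216. 317.] rect [ 6.789e+02 -1.000e-01] [87.9 77.9] 5.5 z 59.9
deck 50446 [219. 191.] rect [594.   21.6] [290.2 487.2] 0.2 z 32.0
deck 219 [ 31. 273.] rect [ 643.6 -208.4] [51.4 26.9] 40.5 z 32.4
```

View pics/w1.png

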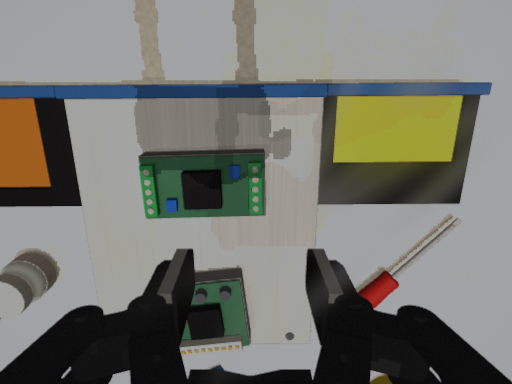

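The wrist view shows the long module's cover at (202,189), with the blue trimmers at (235,172) and (172,205) off the grip line. It agrees with the top camera to within 2–3 mm. I'll grip the cover along y.

Call:
arm_command:
  targets: [-16.5,-45,0,0,0,0,0,0,50,0,0,0,0,0,50,0,0,0,0,0,40,0,0,0,0,0,15,0,0,0]

```text
time_s: 2.3
ee_pos: [0.5279, 0.0006, 0.0717]
tcp_rot: [[-1.0, -0.003, -0.01], [-0.003, 1.0, 0.001], [0.01, 0.001, -1.0]]
ft_force: [0.1, -0.6, 0.2]
gripper_width: 0.601
grasp_force: 0.0
```

Call:
arm_command:
  targets: [0,0,15,0,0,0,0,0,0,0,0,0,0,0,0,0,0,0]

```text
time_s: 2.6
ee_pos: [0.5343, -0.0012, 0.0627]
tcp_rot: [[-1.0, -0.001, 0.003], [-0.001, 1.0, -0.0], [-0.003, -0.0, -1.0]]
ft_force: [0.8, -0.2, 0.5]
gripper_width: 0.598
grasp_force: 0.0
```

Call:
arm_command:
  targets: [0,0,0,0,0,0,0,0,0,0,0,0,0,0,0,0,0,0,0,0,0,0,0,0]
  jaw: 1

```text
time_s: 3.0
ee_pos: [0.535, -0.0017, 0.0639]
tcp_rot: [[-1.0, 0.0, 0.005], [0.0, 1.0, -0.0], [-0.005, -0.0, -1.0]]
ft_force: [-0.6, 0.5, 6.7]
gripper_width: 0.394
grasp_force: 59.4
```

Call:
arm_command:
  targets: [12,0,0,0,0,0,12,0,0,0,0,0,12,0,0,0,0,0,6,0,0,0,0,0,0,0,0,0,0,0]

```text
time_s: 3.5
ee_pos: [0.4931, -0.002, 0.0639]
tcp_rot: [[-1.0, 0.0, 0.007], [0.0, 1.0, -0.001], [-0.007, -0.001, -1.0]]
ft_force: [2.7, -0.7, 8.2]
gripper_width: 0.39
grasp_force: 61.1
```

Call:
arm_command:
  targets: [3,0,0,0,0,0,2,0,0,0,0,0,0,0,0,0,0,0]

```text
time_s: 3.8
ee_pos: [0.4891, -0.002, 0.0639]
tcp_rot: [[-1.0, 0.0, 0.009], [0.0, 1.0, -0.001], [-0.009, -0.001, -1.0]]
ft_force: [3.6, 0.0, 6.6]
gripper_width: 0.396
grasp_force: 60.9
```

Call:
arm_command:
  targets: [2,0,0,0,0,0,0,0,0,0,0,0]

```text
time_s: 4.0
ee_pos: [0.4874, -0.002, 0.0639]
tcp_rot: [[-1.0, 0.0, 0.009], [0.0, 1.0, -0.001], [-0.009, -0.001, -1.0]]
ft_force: [4.2, 0.8, 5.7]
gripper_width: 0.396
grasp_force: 60.8
```

Call:
arm_command:
  targets: [2,0,0,0,0,0,0,0,0,0,0,0]

```text
time_s: 4.2
ee_pos: [0.4854, -0.002, 0.0639]
tcp_rot: [[-1.0, 0.0, 0.009], [0.0, 1.0, -0.001], [-0.009, -0.001, -1.0]]
ft_force: [4.7, -0.6, 6.3]
gripper_width: 0.39
grasp_force: 60.8
```

Call:
arm_command:
  targets: [2,0,0,0,0,0,0,0,0,0,0,0]

```text
time_s: 4.4
ee_pos: [0.4845, -0.0022, 0.064]
tcp_rot: [[-1.0, 0.001, 0.012], [0.001, 1.0, -0.001], [-0.012, -0.001, -1.0]]
ft_force: [6.6, -0.3, 2.4]
gripper_width: 0.395
grasp_force: 60.4
```

Call:
arm_command:
  targets: [1,0,0,0,0,0,0,0,0,0,0,0]

```text
time_s: 4.6
ee_pos: [0.4844, -0.0022, 0.0641]
tcp_rot: [[-1.0, 0.002, 0.014], [0.001, 1.0, -0.001], [-0.014, -0.001, -1.0]]
ft_force: [7.6, -0.3, 2.4]
gripper_width: 0.391
grasp_force: 60.3
```

Call:
arm_command:
  targets: [0,20,0,0,0,0,0,25,0,0,0,0,0,25,0,0,0,0,0,25,0,0,0,0,0,25,0,0,0,0]

```text
time_s: 5.1
ee_pos: [0.4835, 0.1176, 0.0639]
tcp_rot: [[-1.0, -0.002, 0.011], [-0.002, 1.0, -0.003], [-0.011, -0.003, -1.0]]
ft_force: [6.7, -5.8, 3.5]
gripper_width: 0.394
grasp_force: 60.6
```

Call:
arm_command:
  targets: [0,25,0,0,0,0,0,20,0,0,0,0,0,15,0,0,0,0,0,3,0,0,0,0,0,0,0,0,0,0]

```text
time_s: 5.6
ee_pos: [0.4826, 0.1817, 0.063]
tcp_rot: [[-1.0, -0.001, 0.01], [-0.001, 1.0, 0.001], [-0.01, 0.001, -1.0]]
ft_force: [7.4, -1.2, -0.5]
gripper_width: 0.394
grasp_force: 60.3
```

Call:
arm_command:
  targets: [0,2,1.5,0,0,0,0,1,1,0,0,0,0,1,0,0,0,0,0,0,0,0,0,0]

```text
time_s: 6.0
ee_pos: [0.483, 0.1835, 0.0616]
tcp_rot: [[-1.0, -0.002, 0.01], [-0.002, 1.0, -0.003], [-0.01, -0.003, -1.0]]
ft_force: [6.1, -6.6, 7.1]
gripper_width: 0.39
grasp_force: 61.2
```

Call:
arm_command:
  targets: [0,1,0.5,0,0,0,0,0,0,0,0,0]

```text
time_s: 6.2
ee_pos: [0.483, 0.1841, 0.0614]
tcp_rot: [[-1.0, -0.003, 0.009], [-0.003, 1.0, -0.004], [-0.009, -0.004, -1.0]]
ft_force: [5.4, -7.7, 9.6]
gripper_width: 0.39
grasp_force: 61.4
```

Call:
arm_command:
  targets: [0,1,0.5,0,0,0,0,0,0,0,0,0]

```text
time_s: 6.4
ee_pos: [0.483, 0.1849, 0.0611]
tcp_rot: [[-1.0, -0.003, 0.009], [-0.003, 1.0, -0.004], [-0.009, -0.004, -1.0]]
ft_force: [5.3, -8.2, 12.1]
gripper_width: 0.395
grasp_force: 61.6
```

Call:
arm_command:
  targets: [0,1.5,0,0,0,0,0,0,0,0,0,0]

```text
time_s: 6.6
ee_pos: [0.4831, 0.1865, 0.0611]
tcp_rot: [[-1.0, -0.003, 0.009], [-0.003, 1.0, -0.004], [-0.009, -0.004, -1.0]]
ft_force: [5.4, -7.7, 11.0]
gripper_width: 0.389
grasp_force: 61.5
```

Call:
arm_command:
  targets: [0,1.5,0,0,0,0,0,0,0,0,0,0]

```text
time_s: 6.8
ee_pos: [0.4823, 0.1894, 0.0596]
tcp_rot: [[-1.0, 0.0, 0.009], [0.0, 1.0, -0.0], [-0.009, -0.0, -1.0]]
ft_force: [8.1, -3.7, -2.1]
gripper_width: 0.388
grasp_force: 60.4
```

Call:
arm_command:
  targets: [0,0,2,0,0,0,0,0,1,0,0,0,0,0,0,0,0,0]

```text
time_s: 7.1
ee_pos: [0.4828, 0.1898, 0.0571]
tcp_rot: [[-1.0, 0.0, 0.01], [0.0, 1.0, 0.0], [-0.01, 0.0, -1.0]]
ft_force: [6.4, -3.9, 3.6]
gripper_width: 0.389
grasp_force: 61.2
```

Call:
arm_command:
  targets: [0,0,2,0,0,0,0,0,0,0,0,0]

```text
time_s: 7.3
ee_pos: [0.4828, 0.1899, 0.0552]
tcp_rot: [[-1.0, 0.0, 0.01], [0.0, 1.0, 0.0], [-0.01, 0.0, -1.0]]
ft_force: [5.1, -3.2, 4.6]
gripper_width: 0.387
grasp_force: 61.3
```

Call:
arm_command:
  targets: [0,0,2,0,0,0,0,0,0,0,0,0]

```text
time_s: 7.5
ee_pos: [0.4829, 0.1898, 0.0533]
tcp_rot: [[-1.0, 0.0, 0.01], [0.0, 1.0, 0.0], [-0.01, 0.0, -1.0]]
ft_force: [5.9, -3.2, 5.1]
gripper_width: 0.395
grasp_force: 61.3
```

Call:
arm_command:
  targets: [0,0,2,0,0,0,0,0,0,0,0,0]

```text
time_s: 7.7
ee_pos: [0.4828, 0.1899, 0.0513]
tcp_rot: [[-1.0, 0.0, 0.01], [0.0, 1.0, 0.0], [-0.01, 0.0, -1.0]]
ft_force: [5.5, -3.4, 5.1]
gripper_width: 0.393
grasp_force: 61.3
```

Call:
arm_command:
  targets: [0,0,2,0,0,0,0,0,0,0,0,0]

```text
time_s: 7.9
ee_pos: [0.4829, 0.1899, 0.0507]
tcp_rot: [[-1.0, 0.0, 0.009], [0.0, 1.0, 0.0], [-0.009, 0.0, -1.0]]
ft_force: [2.6, -4.2, 16.1]
gripper_width: 0.394
grasp_force: 62.5
```

Call:
arm_command:
  targets: [0,0,1.5,0,0,0,0,0,0,0,0,0]

```text
time_s: 8.1
ee_pos: [0.4829, 0.1899, 0.0506]
tcp_rot: [[-1.0, 0.0, 0.008], [0.0, 1.0, -0.0], [-0.008, -0.0, -1.0]]
ft_force: [-1.5, -6.5, 25.2]
gripper_width: 0.393
grasp_force: 63.6
```

Call:
arm_command:
  targets: [-1,0,-2,0,0,0,0,0,0,0,0,0]

```text
time_s: 8.3
ee_pos: [0.4829, 0.1899, 0.0508]
tcp_rot: [[-1.0, 0.0, 0.007], [0.0, 1.0, 0.0], [-0.007, 0.0, -1.0]]
ft_force: [1.7, -3.7, 14.0]
gripper_width: 0.39
grasp_force: 62.3
```

Call:
arm_command:
  targets: [0,0,0,0,0,0,0,0,0,0,0,0,0,0,0,0,0,0]
  jaw: -0.2

```text
time_s: 8.6
ee_pos: [0.4779, 0.1899, 0.0466]
tcp_rot: [[-1.0, -0.0, -0.003], [-0.0, 1.0, -0.001], [0.003, -0.001, -1.0]]
ft_force: [0.4, -0.4, -0.1]
gripper_width: 0.606
grasp_force: 0.0
```

Call:
arm_command:
  targets: [0,0,-15,0,0,0,0,0,-30,0,0,0,0,0,-50,0,0,0,-40,-40,-45,0,0,0,-40,-30,-10,0,0,0]

```text
time_s: 9.1
ee_pos: [0.5475, 0.1343, 0.1869]
tcp_rot: [[-1.0, -0.004, 0.004], [-0.004, 1.0, 0.001], [-0.004, 0.001, -1.0]]
ft_force: [2.4, 0.5, -0.7]
gripper_width: 0.601
grasp_force: 0.0
```

Call:
arm_command:
  targets: [-5,-50,0,0,0,0,0,-40,0,0,0,0,0,0,0,0,0,0,0,0,0,0,0,0]

```text
time_s: 9.5
ee_pos: [0.5506, 0.0431, 0.1822]
tcp_rot: [[-1.0, 0.002, -0.003], [0.002, 1.0, 0.001], [0.003, 0.001, -1.0]]
ft_force: [-0.0, 0.7, 0.3]
gripper_width: 0.598
grasp_force: 0.0
```

```bash
python3 - <<'E'
from h import *
s,c,w=wrist(); print(s['ee_pos'],s['gripper_width'])
z=w[...,2]; f=lambda a,b:(z>a)&(z<b)
rep('cov',f(.053,.0585),w); rep('sq cover',f(.066,.072),w); rep('board19',f(.041,.0475),w);rep('sqboard',f(.054,.062),w)
save('w2',c['color'])
E
```

```text
[0.55057083 0.04306745 0.18218316] 0.5978711219998667
cov 795 [505.  99.] rect [479.4 239.6] [49.7 13.3] 1.5 z 54.5
cov 1111 [376.  94.] rect [480.4 140.1] [49.2 13.2] 0.9 z 54.5
cov 2419 [443.  94.] rect [479.8 189.9] [35.9 37.2] 1.0 z 56.4
cov 2309 [225. 307.] rect [678.3  14.6] [88.4 46.7] 6.7 z 57.1
sq cover 1108 [199. 328.] rect [680.9  -5.8] [37.1 36. ] 6.7 z 69.1
sq cover 722 [210. 356.] rect [713.8   6.3] [15.3 53.7] 6.6 z 67.2
board19 15369 [334.  65.] rect [474.5  51.8] [ 75.8 395.2] 0.2 z 45.2
sqboard 595 [505.  99.] rect [479.3 237.9] [49.7 12.8] 5.4 z 54.7
sqboard 836 [377.  94.] rect [480.4 139.7] [49.  12.9] 0.4 z 54.8
sqboard 2392 [443.  94.] rect [479.8 189.9] [35.9 37.2] 1.1 z 56.4
sqboard 2513 [223. 310.] rect [673.   13.6] [66.5 84.6] 82.9 z 57.2
```

View pics/w2.png

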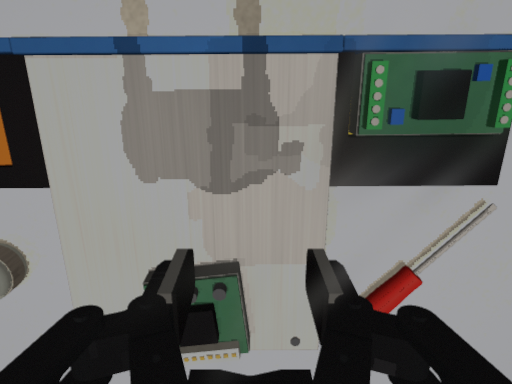

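The long module is home: the cover top is at z 56.4 (56 expected), at (443,95) in the image. Next is the square module, with its cover at (200,325) and a yaw of +6.6°.

Call:
arm_command:
  targets: [-44,-17,0,0,0,0,-44,-16,0,0,0,0,-43.5,-16,0,0,0,0,0,0,0,0,0,-6.6,0,0,0,0,0,0]

```text
time_s: 10.05
ee_pos: [0.6833, -0.0037, 0.1814]
tcp_rot: [[-0.993, -0.117, -0.003], [-0.117, 0.993, 0.001], [0.002, 0.001, -1.0]]
ft_force: [-0.4, -0.2, -0.3]
gripper_width: 0.599
grasp_force: 0.0
```

Call:
arm_command:
  targets: [0,0,45,0,0,0,0,0,40,0,0,0,0,0,25,0,0,0,0,0,0,0,0,0,0,0,0,0,0,0]

```text
time_s: 10.55
ee_pos: [0.6824, -0.004, 0.0733]
tcp_rot: [[-0.993, -0.115, -0.001], [-0.115, 0.993, 0.0], [0.001, 0.0, -1.0]]
ft_force: [0.6, -0.5, 0.0]
gripper_width: 0.605
grasp_force: 0.0
```

Call:
arm_command:
  targets: [0,-1.5,5,0,0,0,0,0,5,0,0,0,0,0,0,0,0,0]

```text
time_s: 10.85
ee_pos: [0.6837, -0.0069, 0.064]
tcp_rot: [[-0.993, -0.115, 0.001], [-0.115, 0.993, -0.0], [-0.001, -0.0, -1.0]]
ft_force: [-0.1, -0.8, -0.2]
gripper_width: 0.601
grasp_force: 0.0
```

Call:
arm_command:
  targets: [0,0,0,0,0,0,0,0,0,0,0,0,0,0,0,0,0,0,0,0,0,0,0,0]
  jaw: 1

```text
time_s: 11.25
ee_pos: [0.6839, -0.007, 0.0644]
tcp_rot: [[-0.993, -0.115, 0.001], [-0.115, 0.993, -0.0], [-0.001, -0.0, -1.0]]
ft_force: [-1.1, -0.4, 5.1]
gripper_width: 0.392
grasp_force: 59.7
```

Call:
arm_command:
  targets: [5,0,0,0,0,3.3,5,0,0,0,0,3.3,10,0,0,0,0,0,15,0,0,0,0,0,0,0,0,0,0,0]

```text
time_s: 11.75
ee_pos: [0.648, -0.0079, 0.0644]
tcp_rot: [[-1.0, -0.001, 0.001], [-0.001, 1.0, -0.0], [-0.001, -0.0, -1.0]]
ft_force: [-1.2, 0.3, 4.4]
gripper_width: 0.387
grasp_force: 60.6
```

Call:
arm_command:
  targets: [25,0,0,0,0,0,30,0,0,0,0,0,30,0,0,0,0,0,30,0,0,0,0,0,20,0,0,0,0,0]

```text
time_s: 12.25
ee_pos: [0.5136, -0.0079, 0.0643]
tcp_rot: [[-1.0, -0.001, 0.005], [-0.001, 1.0, -0.0], [-0.005, -0.0, -1.0]]
ft_force: [4.2, -0.8, 2.8]
gripper_width: 0.389
grasp_force: 60.6
```

Call:
arm_command:
  targets: [8,0,0,0,0,0,3,0,0,0,0,0,0,0,0,0,0,0,0,0,0,0,0,0]

```text
time_s: 12.65
ee_pos: [0.5032, -0.0079, 0.0643]
tcp_rot: [[-1.0, -0.001, 0.001], [-0.001, 1.0, -0.0], [-0.001, -0.0, -1.0]]
ft_force: [-0.5, 0.1, 9.6]
gripper_width: 0.388
grasp_force: 61.4
```

Call:
arm_command:
  targets: [3,0,0,0,0,0,3,0,0,0,0,0,0,0,0,0,0,0]

```text
time_s: 12.95
ee_pos: [0.4987, -0.008, 0.0643]
tcp_rot: [[-1.0, -0.001, 0.004], [-0.001, 1.0, -0.0], [-0.004, -0.0, -1.0]]
ft_force: [4.0, -0.3, 6.0]
gripper_width: 0.388
grasp_force: 61.0
```

Call:
arm_command:
  targets: [2,0,0,0,0,0,0,0,0,0,0,0]

```text
time_s: 13.15
ee_pos: [0.4968, -0.008, 0.0643]
tcp_rot: [[-1.0, -0.001, 0.005], [-0.001, 1.0, -0.0], [-0.005, -0.0, -1.0]]
ft_force: [4.0, -1.0, 6.0]
gripper_width: 0.39
grasp_force: 61.0
```

Call:
arm_command:
  targets: [1.5,0,0,0,0,0,0,0,0,0,0,0]

```text
time_s: 13.35
ee_pos: [0.4955, -0.008, 0.0643]
tcp_rot: [[-1.0, -0.0, 0.005], [-0.0, 1.0, -0.0], [-0.005, -0.0, -1.0]]
ft_force: [3.1, -0.4, 4.6]
gripper_width: 0.389
grasp_force: 60.9
```

Call:
arm_command:
  targets: [1.5,0,0,0,0,0,0,0,0,0,0,0]

```text
time_s: 13.55
ee_pos: [0.4953, -0.0079, 0.0643]
tcp_rot: [[-1.0, -0.001, 0.008], [-0.001, 1.0, -0.0], [-0.008, -0.0, -1.0]]
ft_force: [6.4, -0.2, 3.0]
gripper_width: 0.39
grasp_force: 60.5
```

Call:
arm_command:
  targets: [1.5,0,0,0,0,0,0,0,0,0,0,0]

```text
time_s: 13.75
ee_pos: [0.4951, -0.0079, 0.0647]
tcp_rot: [[-1.0, -0.001, 0.011], [-0.001, 1.0, -0.0], [-0.011, -0.0, -1.0]]
ft_force: [8.3, 1.7, 1.3]
gripper_width: 0.395
grasp_force: 60.4
```

Call:
arm_command:
  targets: [0,-20,0,0,0,0,0,-25,0,0,0,0,0,-25,0,0,0,0,0,-25,0,0,0,0,0,-25,0,0,0,0]

```text
time_s: 14.25
ee_pos: [0.4954, -0.1272, 0.0648]
tcp_rot: [[-1.0, 0.003, 0.011], [0.003, 1.0, 0.003], [-0.011, 0.003, -1.0]]
ft_force: [11.8, 7.9, 3.1]
gripper_width: 0.386
grasp_force: 60.7
```

Call:
arm_command:
  targets: [0,-25,0,0,0,0,0,-25,0,0,0,0,0,-15,0,0,0,0,0,-8,0,0,0,0,0,0,0,0,0,0]

```text
time_s: 14.75
ee_pos: [0.4945, -0.2014, 0.064]
tcp_rot: [[-1.0, 0.003, 0.009], [0.003, 1.0, 0.0], [-0.009, 0.0, -1.0]]
ft_force: [10.7, 0.7, 0.3]
gripper_width: 0.389
grasp_force: 60.6
```

Call:
arm_command:
  targets: [0,-1,1,0,0,0,0,-1,1,0,0,0,0,0,0,0,0,0]

```text
time_s: 15.05
ee_pos: [0.4951, -0.2019, 0.0629]
tcp_rot: [[-1.0, 0.003, 0.01], [0.003, 1.0, 0.002], [-0.01, 0.002, -1.0]]
ft_force: [11.0, 5.7, 5.1]
gripper_width: 0.388
grasp_force: 61.2
```

Call:
arm_command:
  targets: [0,-2,0.5,0,0,0,0,0,0,0,0,0]

```text
time_s: 15.25
ee_pos: [0.495, -0.203, 0.0626]
tcp_rot: [[-1.0, 0.003, 0.01], [0.003, 1.0, 0.003], [-0.01, 0.003, -1.0]]
ft_force: [11.3, 7.6, 8.1]
gripper_width: 0.387
grasp_force: 61.4
```

Call:
arm_command:
  targets: [0,-2,0.5,0,0,0,0,0,0,0,0,0]

```text
time_s: 15.45
ee_pos: [0.4951, -0.2044, 0.0623]
tcp_rot: [[-1.0, 0.003, 0.01], [0.003, 1.0, 0.004], [-0.01, 0.004, -1.0]]
ft_force: [10.7, 9.1, 9.4]
gripper_width: 0.392
grasp_force: 61.6
```

Call:
arm_command:
  targets: [0,-2,0,0,0,0,0,0,0,0,0,0]

```text
time_s: 15.65
ee_pos: [0.4951, -0.2063, 0.0623]
tcp_rot: [[-1.0, 0.003, 0.01], [0.003, 1.0, 0.005], [-0.01, 0.005, -1.0]]
ft_force: [10.4, 10.1, 8.6]
gripper_width: 0.393
grasp_force: 61.6
```

Call:
arm_command:
  targets: [0,-2,0,0,0,0,0,0,0,0,0,0]

```text
time_s: 15.85
ee_pos: [0.495, -0.2084, 0.0622]
tcp_rot: [[-1.0, 0.003, 0.009], [0.003, 1.0, 0.004], [-0.009, 0.004, -1.0]]
ft_force: [10.5, 9.4, 8.9]
gripper_width: 0.389
grasp_force: 61.6
```

Call:
arm_command:
  targets: [0,-1,0,0,0,0,0,0,0,0,0,0]

```text
time_s: 16.05
ee_pos: [0.495, -0.2095, 0.0622]
tcp_rot: [[-1.0, 0.003, 0.009], [0.003, 1.0, 0.004], [-0.009, 0.004, -1.0]]
ft_force: [9.7, 10.3, 8.3]
gripper_width: 0.393
grasp_force: 61.6
```

Call:
arm_command:
  targets: [0,-1,0,0,0,0,0,0,0,0,0,0]

```text
time_s: 16.25
ee_pos: [0.4944, -0.2119, 0.061]
tcp_rot: [[-1.0, 0.001, 0.009], [0.001, 1.0, 0.0], [-0.009, 0.0, -1.0]]
ft_force: [10.9, 3.5, -1.2]
gripper_width: 0.39
grasp_force: 60.6
```

Call:
arm_command:
  targets: [0,-1,0,0,0,0,0,0,0,0,0,0]

```text
time_s: 16.45
ee_pos: [0.4944, -0.2129, 0.0607]
tcp_rot: [[-1.0, 0.001, 0.009], [0.001, 1.0, 0.001], [-0.009, 0.001, -1.0]]
ft_force: [11.1, 5.0, -0.7]
gripper_width: 0.387
grasp_force: 60.5
```

Dropped in. Pressing down now.

Call:
arm_command:
  targets: [0,1,2,0,0,0,0,0,2,0,0,0,0,0,0,0,0,0]

```text
time_s: 16.75
ee_pos: [0.495, -0.2128, 0.0578]
tcp_rot: [[-1.0, 0.0, 0.01], [0.0, 1.0, -0.001], [-0.01, -0.001, -1.0]]
ft_force: [10.4, 4.1, 3.6]
gripper_width: 0.39
grasp_force: 61.2
```

Call:
arm_command:
  targets: [0,0,2,0,0,0,0,0,2,0,0,0,0,0,0,0,0,0]

```text
time_s: 17.05
ee_pos: [0.495, -0.2128, 0.054]
tcp_rot: [[-1.0, 0.0, 0.01], [0.0, 1.0, -0.001], [-0.01, -0.001, -1.0]]
ft_force: [9.5, 4.3, 6.4]
gripper_width: 0.394
grasp_force: 61.4
```

Call:
arm_command:
  targets: [0,0,2,0,0,0,0,0,0,0,0,0]

```text
time_s: 17.25
ee_pos: [0.495, -0.2129, 0.0521]
tcp_rot: [[-1.0, 0.001, 0.01], [0.001, 1.0, -0.001], [-0.01, -0.001, -1.0]]
ft_force: [9.3, 3.8, 6.2]
gripper_width: 0.388
grasp_force: 61.4
```

Call:
arm_command:
  targets: [0,0,2,0,0,0,0,0,0,0,0,0]

```text
time_s: 17.45
ee_pos: [0.495, -0.2129, 0.0512]
tcp_rot: [[-1.0, 0.0, 0.009], [0.0, 1.0, -0.001], [-0.009, -0.001, -1.0]]
ft_force: [6.8, 4.4, 13.8]
gripper_width: 0.392
grasp_force: 62.3
```

Call:
arm_command:
  targets: [0,0,1.5,0,0,0,0,0,0,0,0,0]

```text
time_s: 17.65
ee_pos: [0.4951, -0.2129, 0.0511]
tcp_rot: [[-1.0, 0.0, 0.009], [0.0, 1.0, -0.001], [-0.009, -0.001, -1.0]]
ft_force: [3.4, 6.4, 22.5]
gripper_width: 0.39
grasp_force: 63.4
```

Call:
arm_command:
  targets: [-2,0,-2.5,0,0,0,0,0,0,0,0,0]

```text
time_s: 17.85
ee_pos: [0.4951, -0.2128, 0.0512]
tcp_rot: [[-1.0, -0.0, 0.006], [-0.0, 1.0, -0.001], [-0.006, -0.001, -1.0]]
ft_force: [4.1, 3.5, 10.2]
gripper_width: 0.39
grasp_force: 62.1
```

Call:
arm_command:
  targets: [0,0,0,0,0,0,0,0,0,0,0,0,0,0,0,0,0,0]
  jaw: -0.2

```text
time_s: 18.15
ee_pos: [0.4896, -0.2118, 0.0476]
tcp_rot: [[-1.0, -0.0, -0.005], [-0.0, 1.0, 0.002], [0.005, 0.002, -1.0]]
ft_force: [-1.0, 0.4, -0.4]
gripper_width: 0.606
grasp_force: 0.0
```

Call:
arm_command:
  targets: [0,0,-15,0,0,0,0,0,-30,0,0,0,0,0,-50,0,0,0,0,40,-45,0,0,0,0,40,-10,0,0,0]

```text
time_s: 18.65
ee_pos: [0.4952, -0.1414, 0.1978]
tcp_rot: [[-1.0, 0.003, 0.01], [0.003, 1.0, -0.004], [-0.01, -0.004, -1.0]]
ft_force: [2.0, -0.4, 1.4]
gripper_width: 0.599
grasp_force: 0.0
```

Call:
arm_command:
  targets: [-10,50,-30,0,0,0,0,50,0,0,0,0,0,30,0,0,0,0,0,0,0,0,0,0,0,0,0,0,0,0]

```text
time_s: 19.15
ee_pos: [0.5, -0.017, 0.2174]
tcp_rot: [[-1.0, -0.002, -0.0], [-0.002, 1.0, -0.001], [0.0, -0.001, -1.0]]
ft_force: [0.9, -0.5, 0.8]
gripper_width: 0.601
grasp_force: 0.0
```

```bash
python3 - <<'E'
from h import *
s,c,w=wrist(); print(s['ee_pos'],s['ft_force'])
z=w[...,2]; f=lambda a,b:(z>a)&(z<b)
rep('cover',f(.0535,.0585),w,100)
rep('high',f(.0585,.075),w,100)
save('w3',c['color'])
E
```

```text
[ 0.49995129 -0.01699195  0.21738017] [ 0.93897465 -0.46330026  0.76702362]
cover 124 [ 58. 130.] rect [ 460.4 -186.2] [11.7 11.4] 14.4 z 54.4
cover 128 [ 29. 130.] rect [ 460.7 -212.5] [12.5 10.7] 86.9 z 54.4
cover 700 [423. 151.] rect [480.3 139.7] [49.6 13.3] 1.0 z 54.5
cover 1638 [480. 151.] rect [479.3 189.8] [35.5 37.5] 0.5 z 56.3
cover 1582 [ 35. 165.] rect [ 492.5 -212.1] [35.9 37.7] 0.3 z 56.1
cover 912 [ 43. 200.] rect [ 526.4 -212.2] [14.4 70.6] 0.2 z 54.4
cover 119 [ 63. 299.] rect [ 634.4 -212.3] [35.2  9.1] 70.8 z 56.0
high 922 [ 49. 312.] rect [ 644.4 -223.5] [27.  46.8] 38.5 z 64.9
```

View pics/w3.png

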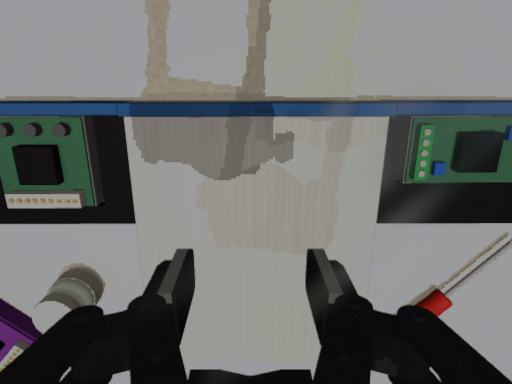

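Both modules sit home: the square cover at (38,165) has its top at z 56.1, and the long one at (480,151) at 56.3, both level. The robot is clear of everything.

```bash
python3 -c "
from workcell import sign_off; print(sign_off())"
```

```text
the job is handed in; nothing more can be done
None
```

Both modules were slid along the fence into their matching pockets and pressed down; the last wrist image shows both cover tops within about 0.3 mm of fully home. The job is handed in, about 19 s into the 69 s allowed, and its verdict was not shown.

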